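# Complete the staggered second course of a small shielding wall

### The arm

A 7-joint arm with a two-finger parallel gripper is mounted at the origin on a cart in front of the work surface, level with it; the furniture and walls round the work are solid. World frame = base frame: x ahead of the robot, y to its left, z up, the work surface at z = 0. Lengths are in m, angles in rad, forces in N, time in s.
With the tool pointing down it reaches from about 0.425 to 1.025 m from the base axis. Payload 3.6 kg.
Tool frame: the origin (TCP) lies on the mounting face of the last link; the fingertips stand 173 mm ahead of it and the grasp point (between the pads) lies 155 mm ahead of it (ctrl.tips_ahead is the distance from the TCP to the fingertips, in m); z points along the fingers, y is the line along which they close (so a half turn about z gives the same grasp; the last joint's range is limited). The gripper opens to 85 mm and grips with 20 to 120 N. Pads are 22 mm wide; open, the fingers measure 114 mm over their backs; the gripper's body (76 mm by 85 mm) begins 54 mm behind the grasp point. The pads swing forward as they close: fully open they stand 13 mm farther back than shut.
Start: joints at [-0.093, 0.591, 0.048, 1.609, -0.033, 0.943, -0.034], TCP at [0.725, 0, 0.405] pointing down, gripper open.
Joint ranges: [-2.69, 2.69], [-0.47, 2.24], [-1.27, 1.36], [0.19, 2.51], [-1.53, 4.68], [0.08, 2.07], [-3.09, 3.09]. Speed limits (rad/s): [2.57, 2.57, 3.14, 3.14, 3.14, 3.14, 3.14].

### API

Orientations are given as a 3x3 rotation matrix whose columns are the frame's x, y, z axes.
In Python, from plant import ctrl, imaging, finder gives the robot as it stands.
- The arm moves only by the shell command python3 -m jog 'ROWS' [FORCE]. ROWS is text: rows parted by semicolons, each of 5 numbers parted by spaces: the opening, from 0 (shut) to 1 (fully open), then the shift along the world's x, y, z each as a share of 1 m, from -1 to 1, then the turn about the world's z as a share of 360 degrees, from -1 to 1. A call has 1 to 8 rows; each row is the pose to reach, as a shift and turn from the pose commanded when the call began, turning the shorter way round; what a row does not reach only later rows make up. A row lasts 1/12 s, in which the tool goes at most 41.7 mm and 7.16 degrees, less where a joint would pass 70% of its speed; a pose out of reach is approached as far as the arm can. A call with a number of a shift or a turn outside -1 to 1 is refused whole. A call with a gripper value outside its range is refused whole. The fingers move at their own pace and stop on an object; FORCE is the grip in N (left out, the last holds). Time passes only in rows, so rows that repeat a pose let the fingers close. It gives the time, the measured TCP pose, the force, the opening and the grip force at its end, in the units of the state.
- ctrl.get_obs(): the state, without advancing time (a new reading comes with each control period).
- imaging.get_image(name): name is "side" or "top" or "wrist"; returns a dict with "color" (384x512x3 uint8, blue, green, red), "intrinsics" (3x3 intrinsics, pixels), "dist" ([k1, k2, p1, p2, k3] as OpenCV has them; the pictures are not rectified), "T" (4x4, takes a point from camera to world coordinates); the wrist camera has in their place "hand_eye" (4x4, takes a point from camera to tool coordinates, whose origin is the TCP and whose axes are the flange's). Camera axes: x right, y up, looking along -z (the intrinsics and any distortion apply to the point x, -y, -z); pixel columns grow to the right and rows downward; lengths in m; the calibration is good to about 2 mm. A picture is of the moment at which its call begins: read the wrist's pose just before it. There is no depth.
- ctrl.hand_in(): hands the job in; it is judged then, once.
Trained networks look in a picture, given as the dict that the camera call returned (one of the last four; its "shot" number tells which), for a name from the list of things; names that differ only in an ending like _2 or _b are one class to them, and where a whole thing is asked for, a point or a joint stands for the part that bears it (a point fixed in the world has none). Each returns a list of dicts, best first, with "p" (0 to 1); they miss things now and then, are a little off and sometimes report something else, mostly with a low value. They report only what shows in the picture. A call takes as long as a camera call. They do not tell look-alikes from the thing itself.
- finder.search_frame(picture, target): "location" ([column, row] in pixels, amid what is visible of it).
- finder.regions_of(picture, target): "mask" (384x512 bool, what is visible of it) and "location" ([column, row] in pixels, amid what is visible of it).
The state is a dict: "t": time; "qpos": joint angles; "dq": joint speeds; "tau": joint torques, N m; "tcp_pos": TCP position; "ee_rot": TCP orientation; "contact_force": force on the tool from outside, world axes, zero at the start; "torque": the same for the moment, N m; "opening": finger opening in m; "finger_force": force on a finger pad.
Only numpy, scipy, OpenCV 4.12 (cv2) and the standard library are available. Lean on these libraries where they do the work, as an engineer would, in place of code of your own. Each camera call takes 0.05 s, during which the arm holds its last target. There are 200 camera calls.

### The job

Complete the second course of the little shielding wall in the steel channel: lay the loose full-length brick centred over the joint between the two bricks below, and close the open right-hand end of the course (as seen from the robot) with the loose half brick, its outer end flush with the end of the wall. Both bricks lie flat, lengthwise along the wall and flush with its faces; leave the three-quarter brick, the first course and the half brick already laid where they are, and do not disturb the other things standing about.

Things in the scene. Friction and masses are not known exactly. Their poses are not given: they have to be found in the camera images.
- channel: fixed steel channel carrying the wall, 230 x 47 mm, floor 3 mm, rim 12 mm high. Origin: centre of its underside; x along the wall to the robot's left, y towards the robot, z up. In it stand the two first-course bricks, end to end, meeting at x = 0 with a 1.5 mm joint, tops 43 mm above the origin, wall ends at x = -111 and +111 mm. The second course is open at its right (x negative) end
- joint_top (a point): point on top of the first course, in the middle of the joint between its two bricks (43 mm above the channel's origin)
- base_left: left brick of the first course, 110 x 38 x 40 mm, loose in the channel with about 1.5 mm play; white polyethylene brick, edges rounded 2.5 mm, origin at the centre of its underside, x along its length, y across its width, z up; two small lifting holes on top
- base_right: right brick of the first course, the same size and kind as base_left, also loose in the channel
- laid_half: half brick already laid, loose, on the left end of the second course, 51 x 38 x 40 mm, its centre 85 mm left of the joint; white polyethylene brick, edges rounded 2.5 mm, origin at the centre of its underside, x along its length, y across its width, z up; one small lifting hole on top
- full_brick: loose full-length brick lying flat on the pedestal in front of the wall, its length pointing roughly away from the robot, 110 x 38 x 40 mm, about 0.16 kg; white polyethylene brick, edges rounded 2.5 mm, origin at the centre of its underside, x along its length, y across its width, z up; two lifting holes on top 60 mm apart. Laid, it has about 4.5 mm of gap at each end
- half_brick: loose half brick lying flat on the pedestal in front of the wall, its length pointing roughly away from the robot, 51 x 38 x 40 mm, about 0.08 kg; white polyethylene brick, edges rounded 2.5 mm, origin at the centre of its underside, x along its length, y across its width, z up; one lifting hole on top. Flush with the right-hand end of the wall its centre is 85 mm right of the joint
- threequarter_brick: loose three-quarter brick lying flat on the pedestal in front of the wall, 80 x 38 x 40 mm, not needed; white polyethylene brick, edges rounded 2.5 mm, origin at the centre of its underside, x along its length, y across its width, z up; two lifting holes on top 40 mm apart. The three loose bricks lie side by side in any order
- bottle: small clear glass bottle with a blue stopper, 48 mm across, 98 mm high, standing behind the wall about 90 mm from its middle plane; origin at the centre of its underside
- beaker: small glass beaker, 44 mm across, 63 mm high, right of the wall; origin at the centre of its underside
- dish: covered petri dish, 90 mm across, 15 mm high, at the left corner of the pedestal; origin at the centre of its underside
Not all that is in view belongs to the job. Leave any blue look-alike of the half_brick alone.

How it is judged:
By the outcome, as a careful person would: the job done as asked, in the order asked, and still so for the second after the job is handed in, with the robot touching nothing.
It also fails if it takes over 48 s, if anything falls off the work surface, if the arm or the gripper's body presses on something with over 40 N, if the wrist force passes 120 N, or if a joint passes its speed limit or range.

## Working session

There is one attempt and no reset: what is moved stays moved. The work goes in short steps, Python scripts to look and compute and a shell command to move; the robot and the scene stay as the last step left them, time stands still between calls to the robot, and variables do not carry over. Pictures are saved under pics/ and viewed, at most 10 in all, crops included, and the job is handed in when it is done.

```bash
ls; mkdir -p pics; python3 - <<'E'
from plant import ctrl, imaging, finder
import cv2, numpy as np
o=ctrl.get_obs(); print(o['t'],o['tcp_pos'],o['ee_rot'],o['opening'])
ims=[]
for n in ['top','side']:
    p=imaging.get_image(n); ims.append(p['color']); cv2.imwrite(f'pics/{n}0.png',p['color'])
    print(n,p['intrinsics'].tolist(),p['dist'],np.array(p['T']).round(3).tolist())
    np.savez(f'{n}0.npz',**{k:np.array(p[k]) for k in ['color','intrinsics','dist','T']})
    for t in ['full_brick','half_brick','threequarter_brick','base_left','laid_half','channel']:
        print(t,[(round(d['p'],2),np.round(d['location']).tolist()) for d in finder.search_frame(p,t)][:4])
E
```

```text
pics
0.0 [7.24545460e-01 5.05106266e-05 4.03519821e-01] [[-9.45978556e-05  9.99997367e-01 -2.29265681e-03]
 [ 9.99999990e-01  9.43645480e-05 -1.01870939e-04]
 [-1.01654325e-04 -2.29266643e-03 -9.99997367e-01]] 0.08536651846864206
top [[460.548884452747, 0.0, 259.1701217339425], [0.0, 460.548884452747, 186.3737138228911], [0.0, 0.0, 1.0]] [-0.10645684  0.          0.          0.          0.        ] [[0.026, 0.997, -0.075, 0.449], [-1.0, 0.026, 0.009, 0.089], [0.011, 0.075, 0.997, 1.042], [0.0, 0.0, 0.0, 1.0]]
full_brick [(0.61, [334.0, 239.0]), (0.41, [215.0, 141.0])]
half_brick [(0.63, [228.0, 226.0]), (0.63, [252.0, 265.0])]
threequarter_brick [(0.88, [286.0, 228.0])]
base_left [(0.64, [241.0, 144.0])]
laid_half [(0.72, [215.0, 140.0])]
channel [(0.5, [250.0, 158.0])]
side [[494.7351490738665, 0.0, 257.30462947473853], [0.0, 494.7351490738665, 181.77703331177108], [0.0, 0.0, 1.0]] [-0.21783035  0.          0.          0.          0.        ] [[-0.283, 0.403, -0.87, -0.247], [-0.959, -0.114, 0.259, 0.317], [0.005, 0.908, 0.419, 0.467], [0.0, 0.0, 0.0, 1.0]]
full_brick [(0.89, [363.0, 224.0]), (0.47, [315.0, 236.0])]
half_brick [(0.92, [243.0, 240.0]), (0.82, [293.0, 268.0])]
threequarter_brick [(0.76, [314.0, 235.0])]
base_left [(0.56, [222.0, 201.0])]
laid_half [(0.87, [202.0, 180.0])]
channel [(0.78, [241.0, 209.0]), (0.28, [204.0, 182.0])]
```

```bash
python3 - <<'E'
import cv2
a=cv2.imread('pics/top0.png')[90:310,150:410]
b=cv2.imread('pics/side0.png')[120:300,140:440]
cv2.imwrite('pics/top0c.png',cv2.resize(a,None,fx=2.7,fy=2.7,interpolation=cv2.INTER_CUBIC))
cv2.imwrite('pics/side0c.png',cv2.resize(b,None,fx=2.6,fy=2.6,interpolation=cv2.INTER_CUBIC))
E
```

```text
(no output)
```

View pics/top0c.png

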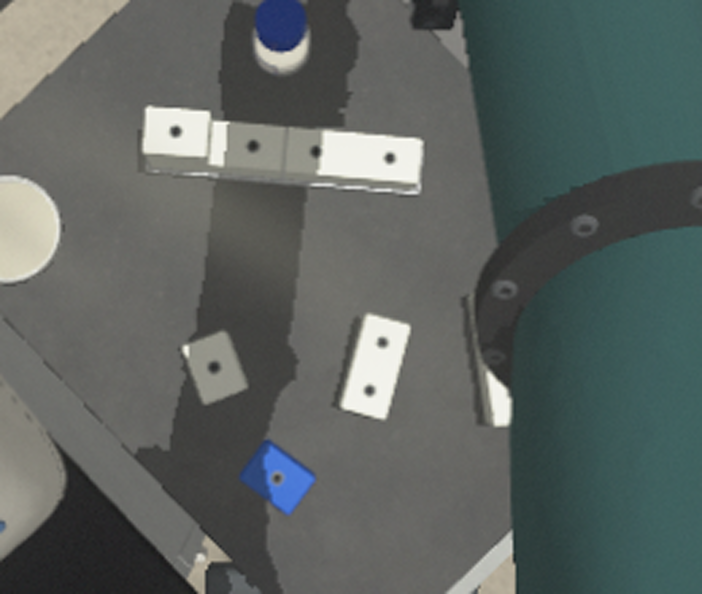

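View pics/side0c.png

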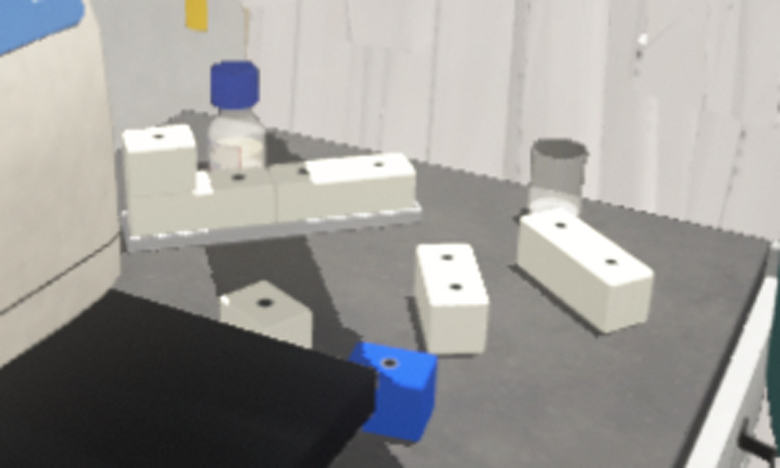

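The top crop shows, left to right, the half brick (hole at 229,226), the three-quarter brick (holes at 291,217 and 287,234) and the full brick, partly hidden under the arm (334,239). The blue look-alike is at (252,267), and the wall runs from (204,140) to (306,150).

- **full_brick candidates in the side view:** the one at (363,224) has the widest hole spacing, so it is the full brick. The one at (314,235) is the three-quarter brick.
- **half_brick candidates in the side view:** white at (243,240), blue decoy at (293,268), and laid_half at (202,180). I choose the white one at (243,240).

```bash
cat > h.py <<'E'
import numpy as np, cv2
def ray(p,uv,T=None):
    K=np.array(p['intrinsics']);d=np.array(p['dist']);T=np.array(p['T'] if T is None else T)
    n=cv2.undistortPoints(np.array(uv,float).reshape(-1,1,2),K,d).reshape(-1,2)
    v=np.c_[n[:,0],-n[:,1],-np.ones(len(n))]@T[:3,:3].T
    return T[:3,3],v
def onz(p,uv,z,T=None):
    c,v=ray(p,uv,T); return c+v*((z-c[2])/v[:,2])[:,None]
def proj(p,X,T=None):
    T=np.array(p['T'] if T is None else T); c=(np.array(X)-T[:3,3])@T[:3,:3]
    c=c*[1,-1,-1]
    return cv2.projectPoints(c.reshape(-1,1,3),np.zeros(3),np.zeros(3),np.array(p['intrinsics']),np.array(p['dist']))[0].reshape(-1,2)
def tri(c1,v1,c2,v2):
    out=[]
    for a,b in zip(v1,v2):
        s=np.linalg.lstsq(np.c_[a,-b],c2-c1,rcond=None)[0]
        P,Q=c1+s[0]*a,c2+s[1]*b; out.append(np.r_[(P+Q)/2,np.linalg.norm(P-Q)])
    return np.array(out)
def wristT(p,o):
    T=np.eye(4);T[:3,:3]=o['ee_rot'];T[:3,3]=o['tcp_pos'];return T@np.array(p['hand_eye'])
E
python3 - <<'E'
from h import *
np.set_printoptions(precision=4,suppress=True)
t=np.load('top0.npz');s=np.load('side0.npz')
A=np.array([[175,131],[253,146],[316,151],[389,158],[214,367],[382,342],[369,390]])/2.7+[150,90]
B=np.array([[158,136],[238,177],[304,171],[378,165],[265,302],[447,257],[456,287]])/2.6+[140,120]
R=tri(*ray(t,A),*ray(s,B));print(R)
print(onz(t,A,.04)[4:],onz(t,A,.043)[1:4])
F=onz(s,np.array([[560,225],[611,262]])/2.6+[140,120],.04);print('full',F,np.linalg.norm(F[1]-F[0]))
print('side others',onz(s,B,.04)[4:],onz(s,B,.043)[1:4])
E
```

```text
[[0.6195 0.1747 0.0845 0.0033]
 [0.6159 0.1149 0.0446 0.0028]
 [0.6131 0.0635 0.0443 0.0034]
 [0.6092 0.0042 0.0435 0.003 ]
 [0.4366 0.1412 0.0418 0.0029]
 [0.4599 0.0067 0.0414 0.003 ]
 [0.4211 0.0162 0.0411 0.0033]]
[[0.437  0.1427 0.04  ]
 [0.4605 0.008  0.04  ]
 [0.4217 0.0177 0.04  ]] [[0.6166 0.1163 0.043 ]
 [0.6138 0.065  0.043 ]
 [0.6098 0.0056 0.043 ]]
full [[ 0.4828 -0.0926  0.04  ]
 [ 0.4229 -0.1019  0.04  ]] 0.06066237019172764
side others [[0.439  0.1391 0.04  ]
 [0.4619 0.0042 0.04  ]
 [0.4225 0.0138 0.04  ]] [[0.6185 0.1128 0.043 ]
 [0.6151 0.0611 0.043 ]
 [0.6098 0.0024 0.043 ]]
```

```bash
python3 - <<'E'
from plant import ctrl, imaging, finder
from h import *
np.set_printoptions(precision=4,suppress=True)
o=ctrl.get_obs();p=imaging.get_image('wrist');cv2.imwrite('pics/w0.png',p['color'])
T=wristT(p,o);print(np.array(p['hand_eye']),T,p['intrinsics'],p['dist'])
np.savez('w0.npz',T=T,**{k:np.array(p[k]) for k in ['color','intrinsics','dist']})
print(proj(p,[[.6145,.089,.043],[.453,-.097,.04]],T))
s=np.load('side0.npz')
print('beaker base',onz(s,np.array([[556,215]])/2.6+[140,120],0))
E
```

```text
[[-0.0009  0.9639  0.2662  0.0677]
 [ 1.      0.001  -0.0002  0.0001]
 [-0.0005  0.2662 -0.9639  0.0307]
 [ 0.      0.      0.      1.    ]] [[ 1.      0.001  -0.0003  0.7251]
 [-0.0009  0.9639  0.2662  0.0677]
 [ 0.0006 -0.2662  0.9639  0.3741]
 [ 0.      0.      0.      1.    ]] [[293.2575   0.     253.1019]
 [  0.     293.2575 191.1623]
 [  0.       0.       1.    ]] [-0.0211  0.      0.      0.      0.    ]
[[149.9369  90.1414]
 [ 37.615  246.6807]]
beaker base [[ 0.5678 -0.1358  0.    ]]
```

View pics/w0.png

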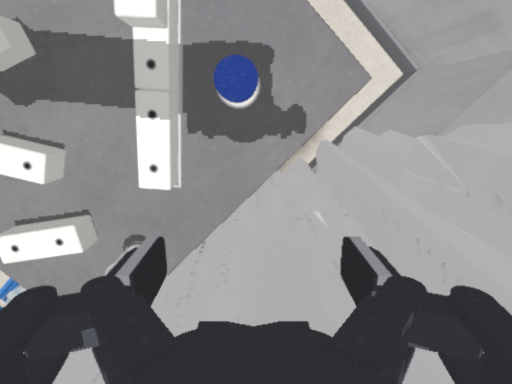

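The wrist view shows the wall running vertically, with its joint near (152,91). The full brick is at (45,240), the beaker is just right of it at (115,258), and the bottle is at (238,80). Next I go above the wall for a precise measurement, then over the full brick.

```bash
cat > look.py <<'E'
import sys
from plant import ctrl, imaging, finder
from h import *
np.set_printoptions(precision=4,suppress=True)
n=sys.argv[1]
o=ctrl.get_obs();p=imaging.get_image('wrist');cv2.imwrite(f'pics/{n}.png',p['color'])
T=wristT(p,o);np.savez(f'{n}.npz',T=T,tcp=o['tcp_pos'],rot=o['ee_rot'],**{k:np.array(p[k]) for k in ['color','intrinsics','dist']})
print(o['t'],o['tcp_pos'],np.degrees(np.arctan2(o['ee_rot'][1][1],o['ee_rot'][0][1])),o['opening'],o['contact_force'])
E
python3 -m jog '1 -0.11 0.089 0 -0.01; 1 -0.11 0.089 0 -0.01; 1 -0.11 0.089 0 -0.01; 1 -0.11 0.089 0 -0.01; 1 -0.11 0.089 0 -0.01; 1 -0.11 0.089 0 -0.01; 1 -0.11 0.089 0 -0.01'
python3 look.py w1
python3 -m jog '1 -0.161 -0.186 -0.02 -0.216; 1 -0.161 -0.186 -0.02 -0.216; 1 -0.161 -0.186 -0.02 -0.216; 1 -0.161 -0.186 -0.02 -0.216; 1 -0.161 -0.186 -0.02 -0.216; 1 -0.161 -0.186 -0.02 -0.216; 1 -0.161 -0.186 -0.02 -0.216; 1 -0.161 -0.186 -0.02 -0.216'
python3 -m jog '1 0 0 0 -0.0565;1 0 0 0 -0.0565;1 0 0 0 -0.0565;1 0 0 0 -0.0565;1 0 0 0 -0.0565;1 0 0 0 -0.0565'
python3 look.py w2; python3 - <<'E'
import cv2,numpy as np
a=cv2.imread('pics/w1.png');b=cv2.imread('pics/w2.png')
cv2.imwrite('pics/w12.png',cv2.resize(np.hstack([a[:330],b[:330]]),(800,258),interpolation=cv2.INTER_AREA))
E
```

```text
t: 1.33
tcp_pos: [0.6159, 0.0881, 0.4052]
ee_rot: [[0.064, 0.998, 0.002], [0.998, -0.064, -0.001], [-0.001, 0.002, -1.0]]
contact_force: [0.7, -0.2, -0.1]
opening: 0.0858
finger_force: 0.0
1.3333 [0.6159 0.0881 0.4052] -3.6631726188997242 0.08576676946179175 [ 0.7314 -0.2247 -0.1386]
t: 2.05
tcp_pos: [0.4526, -0.1011, 0.3849]
ee_rot: [[0.881, 0.473, -0.0], [0.473, -0.881, -0.001], [-0.001, 0.001, -1.0]]
contact_force: [0.2, 0.9, -0.1]
opening: 0.0855
finger_force: 0.0
t: 2.55
tcp_pos: [0.4544, -0.0977, 0.3848]
ee_rot: [[0.988, 0.154, 0.0], [0.154, -0.988, -0.001], [0.0, 0.001, -1.0]]
contact_force: [0.2, -0.5, -0.2]
opening: 0.0852
finger_force: 0.0
2.55 [ 0.4544 -0.0977  0.3848] -81.16591686942003 0.08522157104998601 [ 0.2477 -0.5087 -0.2093]
```

View pics/w12.png

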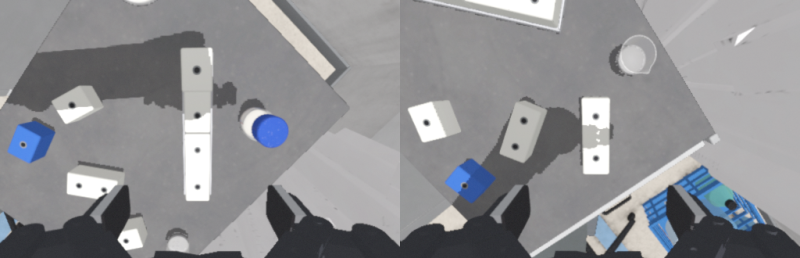

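```bash
cat >> h.py <<'E'
def holes(p,uv,r=8):
    g=cv2.cvtColor(np.array(p['color']),cv2.COLOR_BGR2GRAY).astype(float);out=[]
    for u,v in uv:
        for _ in range(3):
            u0,v0=int(round(u)),int(round(v));w=g[v0-r:v0+r+1,u0-r:u0+r+1]
            a=np.clip(np.percentile(w,60)*.65-w,0,None);yy,xx=np.mgrid[-r:r+1,-r:r+1];a=a*(xx**2+yy**2<=r*r)
            u,v=u0+(a*xx).sum()/a.sum(),v0+(a*yy).sum()/a.sum()
        out.append([u,v])
    return np.array(out)
E
python3 - <<'E'
from h import *
np.set_printoptions(precision=4,suppress=True)
p=np.load('w1.npz');T=p['T']
a=holes(p,[[252,147],[252,192],[252,239]],6);l=holes(p,[[252,90]],6);h=holes(p,[[92,134]],6)
print(a,l,h)
A=onz(p,a,.043,T);L=onz(p,l,.083,T);print('base',A,'laid',L,'half',onz(p,h,.04,T))
w=A[0]-A[2];w/=np.linalg.norm(w);w2=L[0]-A[2];print('angle',np.degrees(np.arctan2(w[1],w[0])),np.degrees(np.arctan2(w2[1],w2[0])),'sp',np.linalg.norm(np.diff(A,axis=0),axis=1))
print('joint',(A[0]+A[1])/2,'laid dist',(L[0]-(A[0]+A[1])/2)@w)
print('tcp1',p['tcp'])
p=np.load('w2.npz');T=p['T'];f=holes(p,[[251,148],[251,202]],6);F=onz(p,f,.04,T);d=F[0]-F[1]
print(f,F,F.mean(0),np.linalg.norm(d),np.degrees(np.arctan2(d[1],d[0])),p['tcp'])
print('half,3q',onz(p,holes(p,[[(426*1.28-512),123*1.28],[523*1.28-512,121*1.28]],6),.04,T))
E
```

```text
[[252.1956 147.3644]
 [252.3357 191.6363]
 [252.4286 238.7241]] [[251.5095  89.2834]] [[ 91.6662 134.2096]]
base [[0.6176 0.1152 0.043 ]
 [0.6143 0.0635 0.043 ]
 [0.6105 0.0036 0.043 ]] laid [[0.6208 0.1746 0.083 ]] half [[0.4376 0.1417 0.04  ]]
angle 86.38259072448153 86.54133646708834 sp [0.0518 0.0601]
joint [0.6159 0.0893 0.043 ] laid dist 0.08543772396082262
tcp1 [0.6159 0.0881 0.4052]
[[250.113  148.5532]
 [250.3767 202.1662]] [[ 0.4819 -0.09    0.04  ]
 [ 0.4226 -0.0993  0.04  ]] [ 0.4522 -0.0947  0.04  ] 0.06003963901382517 8.909318881823015 [ 0.4544 -0.0977  0.3848]
half,3q [[0.4378 0.1419 0.04  ]
 [0.4611 0.007  0.04  ]]
```

```bash

python3 -m jog '1 -0.002 0.0025 -0.04 0;1 -0.002 0.0025 -0.08 0;1 -0.002 0.0025 -0.12 0;1 -0.002 0.0025 -0.15 0;1 -0.002 0.0025 -0.18 0;1 -0.002 0.0025 -0.195 0;1 -0.002 0.0025 -0.204 0;1 -0.002 0.0025 -0.204 0'
python3 -m jog '0 0 0 0 0;0 0 0 0 0;0 0 0 0 0;0 0 0 0 0;0 0 0 0 0;0 0 0 0 0;0 0 0 0 0;0 0 0 0 0' 45
```

```text
t: 3.27
tcp_pos: [0.4519, -0.0948, 0.1792]
ee_rot: [[0.988, 0.152, -0.002], [0.152, -0.988, 0.001], [-0.002, -0.001, -1.0]]
contact_force: [0.3, -0.0, 1.1]
opening: 0.085
finger_force: 0.0
t: 3.93
tcp_pos: [0.4524, -0.0945, 0.1819]
ee_rot: [[0.988, 0.153, 0.002], [0.153, -0.988, -0.0], [0.002, 0.001, -1.0]]
contact_force: [0.1, 0.1, 5.0]
opening: 0.0373
finger_force: 45.8
```

```bash

python3 -m jog '0 0 0 0.03 0;0 0 0 0.07 0;0 0.02 0.02 0.11 0.02;0 0.05 0.05 0.12 0.04;0 0.08 0.08 0.12 0.06;0 0.10 0.11 0.12 0.08;0 0.12 0.13 0.12 0.1;0 0.14 0.15 0.12 0.12'
python3 -m jog '0 0.024 0.034 0 0.0197;0 0.024 0.034 0 0.0393;0 0.024 0.034 0 0.059;0 0.024 0.034 0 0.0786;0 0.024 0.034 0 0.0957;0 0.024 0.034 0 0.0957;0 0.024 0.034 0 0.0957'
python3 look.py w3; python3 - <<'E'
import cv2
cv2.imwrite('pics/w3c.png',cv2.resize(cv2.imread('pics/w3.png')[0:384,100:412],None,fx=1.55,fy=1.55,interpolation=cv2.INTER_CUBIC))
E
```

```text
t: 4.6
tcp_pos: [0.5928, 0.0588, 0.3018]
ee_rot: [[0.612, 0.791, 0.002], [0.791, -0.612, 0.001], [0.002, 0.001, -1.0]]
contact_force: [0.3, -0.7, -1.6]
opening: 0.0375
finger_force: 45.9
t: 5.18
tcp_pos: [0.6156, 0.0894, 0.301]
ee_rot: [[0.069, 0.998, -0.0], [0.998, -0.069, 0.0], [0.0, -0.0, -1.0]]
contact_force: [-0.8, 0.3, -0.7]
opening: 0.0375
finger_force: 45.9
5.1833 [0.6156 0.0894 0.301 ] -3.9660514363420343 0.03751518286994465 [-0.8314  0.2767 -0.6557]
```

View pics/w3c.png

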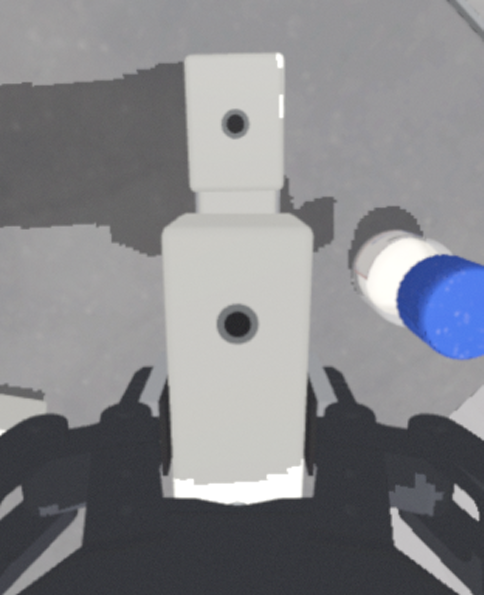

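```bash
python3 - <<'E'
from h import *
np.set_printoptions(precision=4,suppress=True)
p=np.load('w3.npz');T=p['T'];f=holes(p,[[252.6,208.4]],12);l=holes(p,[[251.6,80]],8)
th=np.radians(86.45);w=np.array([np.cos(th),np.sin(th),0]);n=np.array([-w[1],w[0],0]) # n: towards robot
b=p['rot'][:,0]
for z in (.157,.159,.161):
    F=onz(p,f,z,T)[0];C=F-.03*b;J=np.array([.6159,.0893,0]);e=C-J
    print(z,C,'along',e@w,'towards robot',e@n)
L=onz(p,l,.083,T)[0];e=L-J;print('laid',L,e@w,e@n)
E
```

```text
0.157 [0.6155 0.0883 0.157 ] along -0.0010403539052207707 towards robot 0.00034558630057964163
0.159 [0.6155 0.089  0.159 ] along -0.0003562505226529285 towards robot 0.0003384518228471588
0.161 [0.6156 0.0896 0.161 ] along 0.00032785285991492063 towards robot 0.00033131734511456515
laid [0.6207 0.1749 0.083 ] 0.08569178628711231 0.00048737792313443586
```

```bash

python3 -m jog '0 0.0005 0 -0.03 0.001;0 0.0005 0 -0.055 0.001;0 0.0005 0 -0.066 0.001;0 0.0005 0 -0.070 0.001;0 0.0005 0 -0.072 0.001;0 0.0005 0 -0.074 0.001;0 0.0005 0 -0.0755 0.001;0 0.0005 0 -0.0755 0.001'
python3 -m jog '0 0 0 0 0;0 0 0 0 0'
python3 look.py w4
```

```text
t: 5.9
tcp_pos: [0.6169, 0.0896, 0.226]
ee_rot: [[0.06, 0.998, 0.002], [0.998, -0.06, 0.0], [0.0, 0.002, -1.0]]
contact_force: [0.1, 0.9, -1.6]
opening: 0.037
finger_force: 46.0
t: 6.07
tcp_pos: [0.6168, 0.0895, 0.2259]
ee_rot: [[0.06, 0.998, 0.001], [0.998, -0.06, 0.0], [0.0, 0.001, -1.0]]
contact_force: [0.1, 0.3, -1.9]
opening: 0.0375
finger_force: 46.0
6.0667 [0.6168 0.0895 0.2259] -3.4607750895293887 0.037532077453307805 [ 0.1459  0.2789 -1.8579]
```

```bash

python3 -m jog '0 -0.0005 0 -0.0007 0;0 -0.0005 0 -0.0012 0;0 -0.0005 0 -0.0016 0;0 -0.0005 0 -0.0016 0;0 -0.0005 0 -0.0016 0'
python3 look.py w5; cat > chk.py <<'E'
from h import *
import sys
np.set_printoptions(precision=4,suppress=True)
p=np.load(sys.argv[1]+'.npz');T=p['T']
th=np.radians(86.45);w=np.array([np.cos(th),np.sin(th),0]);n=np.array([-w[1],w[0],0]);J=np.array([.6159,.0893,0])
for nm,a in (('full',30),('laid',85)):
    uv=proj(p,[J+w*a/1000+[0,0,.083]],T);q=holes(p,uv,10);X=onz(p,q,.083,T)[0]-J
    print(nm,uv,q,'along',X@w*1000,'to robot',X@n*1000)
E
python3 chk.py w5
```

```text
t: 6.53
tcp_pos: [0.6163, 0.0895, 0.225]
ee_rot: [[0.06, 0.998, 0.001], [0.998, -0.06, 0.0], [0.0, 0.001, -1.0]]
contact_force: [-1.4, 0.0, 8.0]
opening: 0.0373
finger_force: 47.1
6.5333 [0.6163 0.0895 0.225 ] -3.461002372269935 0.03734969815873761 [-1.3771  0.0358  7.9864]
full [[251.4645 208.5581]] [[252.6969 208.9748]] along 29.82400901223071 to robot -0.4935168634261121h.py:27: RuntimeWarning: invalid value encountered in scalar divide
  u,v=u0+(a*xx).sum()/a.sum(),v0+(a*yy).sum()/a.sum()
Traceback (most recent call last):
  File "chk.py", line 7, in <module>
    uv=proj(p,[J+w*a/1000+[0,0,.083]],T);q=holes(p,uv,10);X=onz(p,q,.083,T)[0]-J
                                           ~~~~~^^^^^^^^^
  File "h.py", line 25, in holes
    u0,v0=int(round(u)),int(round(v));w=g[v0-r:v0+r+1,u0-r:u0+r+1]
              ~~~~~^^^
ValueError: cannot convert float NaN to integer
```

```bash

python3 -m jog '0.65 0 0 0.0005 0;0.65 0 0 0.0005 0;0.65 0 0 0.0005 0;0.65 0 0 0.0005 0;0.65 0 0 0.0005 0;0.65 0 0 0.0005 0'
python3 -m jog '0.65 0 0 0.01 0;0.65 0 0 0.03 0;0.65 0 0 0.07 0;0.65 0 0 0.11 0;0.65 0 0 0.15 0;0.65 0 0 0.18 0;0.65 0 0 0.18 0;0.65 0 0 0.18 0'
python3 look.py w6; python3 chk.py w6
python3 -m jog '1 -0.04 0.012 0 -0.0195;1 -0.08 0.024 0 -0.039;1 -0.12 0.036 0 -0.0585;1 -0.15 0.048 0 -0.078;1 -0.178 0.053 -0.02 -0.0975;1 -0.178 0.053 -0.02 -0.117;1 -0.178 0.053 -0.02 -0.1365;1 -0.178 0.053 -0.02 -0.156'
python3 -m jog '1 0 0 0 -0.0176;1 0 0 0 -0.0176;1 0 0 0 -0.0176'
python3 look.py w7;  python3 - <<'E'
import cv2,numpy as np
a=cv2.imread('pics/w6.png');b=cv2.imread('pics/w7.png')
cv2.imwrite('pics/w67.png',cv2.resize(np.hstack([a[20:330,60:460],b[20:330,60:460]]),(800,310)))
E
```

```text
t: 7.08
tcp_pos: [0.616, 0.0895, 0.2239]
ee_rot: [[0.06, 0.998, -0.0], [0.998, -0.06, -0.0], [-0.0, -0.0, -1.0]]
contact_force: [0.3, -0.2, -0.1]
opening: 0.0552
finger_force: 0.0
t: 7.75
tcp_pos: [0.6165, 0.0895, 0.4073]
ee_rot: [[0.06, 0.998, 0.006], [0.998, -0.06, 0.001], [0.001, 0.006, -1.0]]
contact_force: [-0.3, 0.5, -1.0]
opening: 0.0552
finger_force: 0.0
7.75 [0.6165 0.0895 0.4073] -3.4598915402076598 0.055227334162600096 [-0.2778  0.5034 -1.0272]
full [[250.5876 150.0646]] [[250.6736 150.3006]] along 29.763946701428292 to robot -0.08567337608816135
laid [[250.4983  92.3309]] [[249.408   91.8447]] along 85.440604843686 to robot 1.037498426521369
t: 8.47
tcp_pos: [0.4362, 0.1424, 0.3824]
ee_rot: [[0.865, 0.502, -0.005], [0.502, -0.865, -0.002], [-0.005, -0.001, -1.0]]
contact_force: [0.7, 0.7, 0.8]
opening: 0.0857
finger_force: 0.0
t: 8.72
tcp_pos: [0.4373, 0.1425, 0.383]
ee_rot: [[0.912, 0.41, -0.003], [0.41, -0.912, -0.002], [-0.003, 0.0, -1.0]]
contact_force: [-0.3, 0.6, 0.1]
opening: 0.0855
finger_force: 0.0
8.7167 [0.4373 0.1425 0.383 ] -65.76652304028758 0.08548169060153252 [-0.3059  0.6144  0.0597]
```

View pics/w67.png

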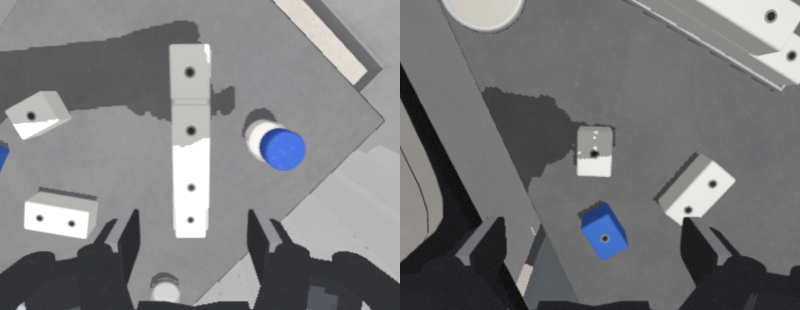

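The full brick is laid centred, with its hole at crop (191,131) in line with the others. In the right-hand view the white half brick is at crop (594,154), with the blue decoy below it at (604,232) and the three-quarter brick at (700,195).

```bash
python3 - <<'E'
from h import *
np.set_printoptions(precision=4,suppress=True)
p=np.load('w7.npz');T=p['T'];q=holes(p,[[254,174]],6);H=onz(p,q,.04,T)[0];print(q,H)
im=cv2.imread('pics/w7.png')
def rect(c,a): 
    a=np.radians(a);u=np.array([np.cos(a),np.sin(a),0]);v=np.array([-u[1],u[0],0])
    return np.array([c+s*.0255*u+t*.019*v for s,t in((1,1),(1,-1),(-1,-1),(-1,1))])
S=8;x0,y0=214,130;big=cv2.resize(im[y0:y0+70,x0:x0+80],None,fx=S,fy=S,interpolation=cv2.INTER_CUBIC)
for a,c in((20,(0,0,255)),(24,(0,200,0)),(28,(255,0,0))):
    q=(proj(p,rect(H,a),T)-[x0,y0]+.5)*S
    cv2.polylines(big,[q.astype(int)],True,c,1)
cv2.imwrite('pics/half.png',big)
E
```

```text
[[253.8188 173.4616]] [0.4379 0.142  0.04  ]
```

View pics/half.png

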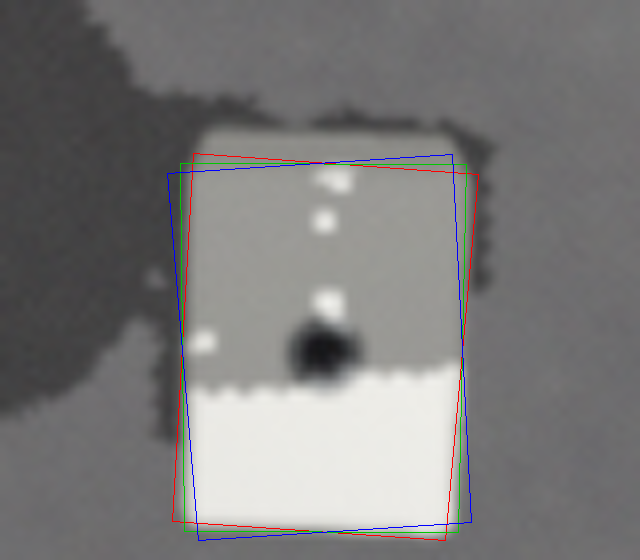

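The close crop confirms it is white with one hole, lying at 24° (the green outline fits), and the tool is already aligned with it.

```bash

python3 -m jog '1 0.0005 -0.0005 -0.04 0;1 0.0005 -0.0005 -0.08 0;1 0.0005 -0.0005 -0.12 0;1 0.0005 -0.0005 -0.15 0;1 0.0005 -0.0005 -0.18 0;1 0.0005 -0.0005 -0.195 0;1 0.0005 -0.0005 -0.2034 0;1 0.0005 -0.0005 -0.2034 0'
python3 -m jog '0 0 0 0 0;0 0 0 0 0;0 0 0 0 0;0 0 0 0 0;0 0 0 0 0;0 0 0 0 0;0 0 0 0 0;0 0 0 0 0' 40
```

```text
t: 9.43
tcp_pos: [0.4382, 0.1417, 0.179]
ee_rot: [[0.913, 0.408, -0.004], [0.408, -0.913, -0.001], [-0.004, -0.001, -1.0]]
contact_force: [-0.4, -1.1, -0.4]
opening: 0.0856
finger_force: 0.0
t: 10.1
tcp_pos: [0.4388, 0.1422, 0.182]
ee_rot: [[0.913, 0.407, 0.002], [0.407, -0.913, 0.001], [0.002, 0.0, -1.0]]
contact_force: [-0.2, -0.4, 4.6]
opening: 0.0375
finger_force: 39.5
```

```bash

python3 -m jog '0 0 0 0.03 0;0 0 0 0.07 0;0 0.01 -0.01 0.11 0.0195;0 0.03 -0.03 0.12 0.039;0 0.055 -0.055 0.12 0.0585;0 0.08 -0.08 0.12 0.078;0 0.105 -0.105 0.12 0.0975;0 0.13 -0.125 0.12 0.117'
python3 -m jog '0 0.042 -0.0127 0 0.0195;0 0.042 -0.0127 0 0.039;0 0.042 -0.0127 0 0.056;0 0.042 -0.0127 0 0.056;0 0.042 -0.0127 0 0.056;0 0.042 -0.0127 0 0.056'
python3 look.py w8; python3 - <<'E'
import cv2
cv2.imwrite('pics/w8c.png',cv2.resize(cv2.imread('pics/w8.png')[0:384,100:412],None,fx=1.55,fy=1.55,interpolation=cv2.INTER_CUBIC))
E
```

```text
t: 10.77
tcp_pos: [0.569, 0.0147, 0.3018]
ee_rot: [[0.4, 0.917, 0.001], [0.917, -0.4, -0.001], [-0.001, 0.001, -1.0]]
contact_force: [-0.3, 0.1, -0.7]
opening: 0.0375
finger_force: 40.5
t: 11.27
tcp_pos: [0.6098, 0.0046, 0.3009]
ee_rot: [[0.066, 0.998, -0.0], [0.998, -0.066, -0.0], [-0.0, -0.0, -1.0]]
contact_force: [0.4, -0.3, -0.2]
opening: 0.0378
finger_force: 40.6
11.2667 [0.6098 0.0046 0.3009] -3.75879303379466 0.03778994385568493 [ 0.3971 -0.2868 -0.1978]
```

View pics/w8c.png

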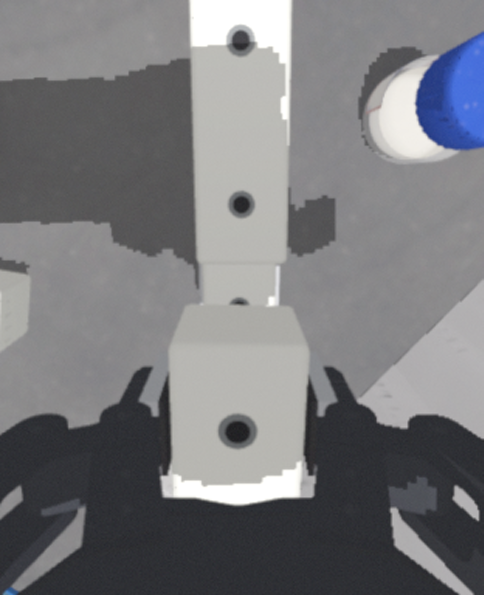

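```bash
python3 - <<'E'
from h import *
np.set_printoptions(precision=4,suppress=True)
p=np.load('w8.npz');T=p['T'];q=holes(p,[[253.2,278.1]],11);f=holes(p,[[255.5,131.5],[255,26]],8)
th=np.radians(86.45);w=np.array([np.cos(th),np.sin(th),0]);n=np.array([-w[1],w[0],0]);J=np.array([.6159,.0893,0])
H=onz(p,q,.159,T)[0]-J;F=onz(p,f,.083,T)-J
print(q,f,'half',H@w,H@n,'full',F@w,F@n); d=F[1]-F[0];print(np.degrees(np.arctan2(d[1],d[0])))
E
```

```text
[[252.8249 278.2304]] [[255.2962 131.4897]
 [254.8008  27.5133]] half -0.08672910899279283 0.000995102553733509 full [-0.0301  0.0291] [-0.0008 -0.0006]
86.57175635084656
```

```bash

python3 -m jog '0 0.001 0.0013 -0.03 0.0005;0 0.001 0.0013 -0.055 0.0005;0 0.001 0.0013 -0.066 0.0005;0 0.001 0.0013 -0.070 0.0005;0 0.001 0.0013 -0.072 0.0005;0 0.001 0.0013 -0.073 0.0005;0 0.001 0.0013 -0.073 0.0005;0 0.001 0.0013 -0.073 0.0005'
python3 look.py w9; python3 - <<'E'
from h import *
np.set_printoptions(precision=4,suppress=True)
p=np.load('w9.npz');T=p['T']
th=np.radians(86.45);w=np.array([np.cos(th),np.sin(th),0]);n=np.array([-w[1],w[0],0]);J=np.array([.6159,.0893,0])
for a,z,r in((-85,.0855,11),(-30,.083,10)):
    uv=proj(p,[J+w*a/1000+[0,0,z]],T);q=holes(p,uv,r);X=onz(p,q,z,T)[0]-J;print(uv,q,X@w,X@n)
E
```

```text
t: 11.98
tcp_pos: [0.612, 0.0056, 0.2288]
ee_rot: [[0.061, 0.998, 0.002], [0.998, -0.061, 0.0], [0.0, 0.002, -1.0]]
contact_force: [1.2, 0.0, -1.2]
opening: 0.0374
finger_force: 40.5
11.9833 [0.612  0.0056 0.2288] -3.500094677250062 0.03740134225684337 [ 1.1963  0.0459 -1.2363]
[[249.1755 275.3672]] [[252.7628 278.2234]] -0.08640731345252578 -0.0015550792157345127
[[248.7263 147.2985]] [[250.6613 147.5573]] -0.030101399358634026 -0.000757159158498111
```

```bash

python3 -m jog '0 -0.0008 0.001 0 0;0 -0.0008 0.001 -0.0015 0;0 -0.0008 0.001 -0.0025 0;0 -0.0008 0.001 -0.0033 0;0 -0.0008 0.001 -0.0041 0;0 -0.0008 0.001 -0.0041 0;0 -0.0008 0.001 -0.0041 0'
python3 look.py w10; python3 - <<'E'
from h import *
np.set_printoptions(precision=4,suppress=True)
p=np.load('w10.npz');T=p['T']
th=np.radians(86.45);w=np.array([np.cos(th),np.sin(th),0]);n=np.array([-w[1],w[0],0]);J=np.array([.6159,.0893,0])
for a,z,r in((-85,.083,11),(-30,.083,10)):
    uv=proj(p,[J+w*a/1000+[0,0,z]],T);q=holes(p,uv,r);X=onz(p,q,z,T)[0]-J;print(uv,q,X@w,X@n)
E
```

```text
t: 12.62
tcp_pos: [0.6108, 0.0067, 0.225]
ee_rot: [[0.061, 0.998, 0.0], [0.998, -0.061, -0.0], [-0.0, 0.0, -1.0]]
contact_force: [-3.5, 0.0, 9.6]
opening: 0.0379
finger_force: 41.6
12.6167 [0.6108 0.0067 0.225 ] -3.4946628593321765 0.03787784739039946 [-3.4853  0.042   9.5941]
[[252.8964 278.8462]] [[252.7747 278.3441]] -0.08475483495974803 5.2250890089831047e-05
[[252.8732 150.874 ]] [[254.8902 151.2204]] -0.03013155926705177 -0.0007658362738936881
```

```bash

python3 -m jog '0.65 0 0 0.0005 0;0.65 0 0 0.0005 0;0.65 0 0 0.0005 0;0.65 0 0 0.0005 0;0.65 0 0 0.0005 0;0.65 0 0 0.0005 0'
python3 -m jog '0.65 0 0 0.01 0;0.65 0 0 0.03 0;0.65 0 0 0.07 0;0.65 0 0 0.11 0;0.65 -0.005 0 0.15 0;0.65 -0.005 0 0.16 0;0.65 -0.005 0 0.16 0'
python3 -m jog '0.65 0 0 0 0;0.65 0 0 0 0;0.65 0 0 0 0'
python3 look.py w11; python3 - <<'E'
from h import *
np.set_printoptions(precision=4,suppress=True)
p=np.load('w11.npz');T=p['T']
th=np.radians(86.45);w=np.array([np.cos(th),np.sin(th),0]);n=np.array([-w[1],w[0],0]);J=np.array([.6159,.0893,0])
for a in(-85,-30,30,85):
    uv=proj(p,[J+w*a/1000+[0,0,.083]],T);q=holes(p,uv,6);X=onz(p,q,.083,T)[0]-J;print(a,q,X@w*1000,X@n*1000)
from plant import imaging
s=imaging.get_image('side')['color']
a=cv2.resize(cv2.imread('pics/w11.png')[30:260,170:340],None,fx=2.4,fy=2.4,interpolation=cv2.INTER_CUBIC)
b=cv2.resize(s[150:230,175:315],None,fx=2.7,fy=2.7,interpolation=cv2.INTER_CUBIC)
c=np.zeros((552,800,3),np.uint8);c[:a.shape[0],:a.shape[1]]=a;c[:b.shape[0],410:410+b.shape[1]]=b;cv2.imwrite('pics/w11c.png',c)
E
```

```text
t: 13.17
tcp_pos: [0.6107, 0.0066, 0.2239]
ee_rot: [[0.061, 0.998, -0.0], [0.998, -0.061, -0.0], [-0.0, -0.0, -1.0]]
contact_force: [0.2, -0.1, 0.6]
opening: 0.0556
finger_force: 0.0
t: 13.75
tcp_pos: [0.6068, 0.0067, 0.389]
ee_rot: [[0.061, 0.998, 0.009], [0.998, -0.061, 0.001], [0.001, 0.009, -1.0]]
contact_force: [0.8, -0.4, 0.1]
opening: 0.0558
finger_force: 0.0
t: 14.0
tcp_pos: [0.605, 0.0065, 0.3821]
ee_rot: [[0.061, 0.998, -0.004], [0.998, -0.061, -0.0], [-0.001, -0.004, -1.0]]
contact_force: [0.3, -0.2, 0.1]
opening: 0.0553
finger_force: 0.0
14.0 [0.605  0.0065 0.3821] -3.4831858652010004 0.055324510606862616 [ 0.2738 -0.2282  0.1293]
-85 [[260.3782 185.8024]] -84.63437686372372 -0.06779135666780574
-30 [[261.6599 126.9435]] -30.167737843229297 -0.8502663193664254
30 [[262.0613  54.3677]] 29.986826115298957 -0.733105372661341h.py:27: RuntimeWarning: invalid value encountered in scalar divide
  u,v=u0+(a*xx).sum()/a.sum(),v0+(a*yy).sum()/a.sum()
Traceback (most recent call last):
  File "h.py", line 25, in holes
    u0,v0=int(round(u)),int(round(v));w=g[v0-r:v0+r+1,u0-r:u0+r+1]
              ~~~~~^^^
ValueError: cannot convert float NaN to integer
```

```bash
python3 - <<'E'
from h import *
from plant import imaging
s=imaging.get_image('side')['color']
a=cv2.resize(cv2.imread('pics/w11.png')[20:250,180:340],None,fx=2.4,fy=2.4,interpolation=cv2.INTER_CUBIC)
b=cv2.resize(s[150:230,175:315],None,fx=2.7,fy=2.7,interpolation=cv2.INTER_CUBIC)
c=np.zeros((552,800,3),np.uint8);c[:a.shape[0],:a.shape[1]]=a;c[:b.shape[0],410:410+b.shape[1]]=b;cv2.imwrite('pics/w11c.png',c)
E
```

```text
(no output)
```

View pics/w11c.png

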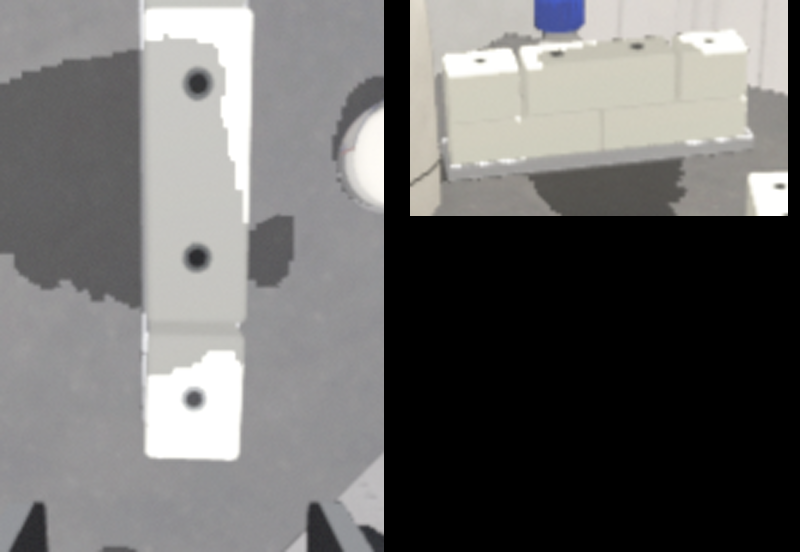

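The course is closed. The full brick straddles the joint, with gaps of about 4.5 mm either side, and the half brick's outer end is flush with the wall. I hand it in.

```bash
python3 -c "
from plant import ctrl
print(ctrl.hand_in())"
```

```text
the job is handed in; nothing more can be done
None
```

The second course is finished and handed in at about 14 s of robot time: the full brick sits over the joint and the half brick closes the right-hand end, each within about 1 mm of its target by my camera measurements.

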